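# Stand the slumped circuit boards back in their trays

### The job

In each of the two cardboard trays the front circuit board has slumped forward over the low front wall. Push each of the two boards back up with the fingertips, tipping it about its lower edge, until it leans back against the row of boards behind it with its lower edge still in its groove. Do not pick the boards up, and leave the other things on the bench where they are.

Things in the scene. Friction and masses are not known exactly. Their poses are not given: they have to be found in the camera images.
- blue_tray: Fixed cardboard tray, blue tag on its front, 150 (x) x 180 (y) mm. Origin on the bench; its x points from the low front wall to the rear wall, z up. Front wall 45 mm high, x -79 to -74 mm; side walls 60 high, rear wall 70. A fixed row of three blue boards in it leans back 12 degrees (lower edges at x -30, -10, 10 mm, tops about 115 mm high).
- blue_groove (a point): Middle of the groove on the floor of the blue tray (floor 6 mm above the bench), tray x -53.5 mm: 10 mm wide, along the tray's y, between two ribs 8 mm high. The loose board's lower edge stands in it.
- blue_board: Loose blue circuit board, 110 high, 150 wide, 3 mm thick, about 0.14 kg, parts 14 mm proud on its rear (+x) side, front side flat. Origin: middle of the lower edge; z up the board, y along its width. Starts with its flat side on the front wall, tilted about 30 degrees forward. Stood back it leans about 15 degrees rearwards on the row; once past upright it drops back by itself.
- blue_top (a point): Middle of the top edge of the blue board; at the start about 100 mm above the bench and 26 mm out beyond the tray's front wall.
- green_tray: Fixed cardboard tray, green tag on its front, 150 (x) x 180 (y) mm. Origin on the bench; its x points from the low front wall to the rear wall, z up. Front wall 45 mm high, x -79 to -74 mm; side walls 60 high, rear wall 70. A fixed row of three green boards in it leans back 12 degrees (lower edges at x -30, -10, 10 mm, tops about 115 mm high).
- green_groove (a point): Middle of the groove on the floor of the green tray (floor 6 mm above the bench), tray x -53.5 mm: 10 mm wide, along the tray's y, between two ribs 8 mm high. The loose board's lower edge stands in it.
- green_board: Loose green circuit board, 110 high, 150 wide, 3 mm thick, about 0.14 kg, parts 14 mm proud on its rear (+x) side, front side flat. Origin: middle of the lower edge; z up the board, y along its width. Starts with its flat side on the front wall, tilted about 30 degrees forward. Stood back it leans about 15 degrees rearwards on the row; once past upright it drops back by itself.
- green_top (a point): Middle of the top edge of the green board; at the start about 100 mm above the bench and 26 mm out beyond the tray's front wall.
- screwdriver: Loose screwdriver with a red handle lying on the bench, nearer the robot than the trays; bystander.
- heatsink: Loose aluminium finned heat sink 45 x 45 x 28 mm, origin under its centre; bystander.
- flux_bottle: Loose amber bottle, 44 mm across, 120 mm high, behind the trays; bystander.
- mug: Loose white mug, 80 mm across, 90 mm high, behind the trays; bystander.
- reel: Loose blue component reel lying flat, 80 mm across, 32 mm high, at the left; bystander.
- multimeter: Loose yellow multimeter lying flat, 160 x 80 x 34 mm, at the right; bystander.
Mind the look-alikes: they are no part of the job. There is more than one size of the green_board; the one meant has the size given above.

How it is judged:
By the outcome, as a careful person would: the job done as asked, in the order asked, and still so for the second after the job is handed in, with the robot touching nothing.
It also fails if it takes over 54 s, if anything falls off the work surface, if the arm or the gripper's body presses on something with over 40 N, if the wrist force passes 120 N, or if a joint passes its speed limit or range.

### The arm

A 6-joint arm with a two-finger parallel gripper is mounted at the origin on the work surface. World frame = base frame: x ahead of the robot, y to its left, z up, the work surface at z = 0. Lengths are in m, angles in rad, forces in N, time in s.
With the tool pointing down it reaches from about 0.375 to 0.925 m from the base axis. Payload 5.7 kg.
Tool frame: the origin (TCP) lies on the centre line of the jaws, within the pads' length; the fingertips stand 14 mm ahead of it and the grasp point (between the pads) lies 5 mm behind it; z points along the fingers, y is the direction in which the jaws open and shut (so a half turn about z gives the same grasp; the last joint's range is limited). The gripper opens to 88 mm and grips with 3 to 60 N. Pads are 20 mm wide; open, the fingers measure 115 mm over their backs; the gripper's body (75 mm by 178 mm) begins 61 mm behind the grasp point.
Start: joints at [-1.35, 0.359, 1.51, -0, 1.272, -0.115], TCP at [0.198, -0.566, 0.237] pointing down, gripper open.
Joint ranges: [-2.97, 2.97], [-1.01, 2.36], [0.21, 2.38], [-0.96, 4.11], [0.2, 2.71], [-2.98, 2.98]. Speed limits (rad/s): [2.39, 2.39, 3.14, 3.14, 3.14, 3.14].

### API

Orientations are given as a rotation vector (axis times angle).
In Python, from plant import manip, snapshot gives the robot as it stands. Calls block until the motion is done:
- manip.move_to(position, orientation): joint-space move of the TCP to a pose.
- manip.move_straight(position, rate=0.15, attitude=None, max_force=None): straight line of the TCP; attitude=None keeps the orientation; rate is the mean speed in m/s. With max_force (N) it stops when the force on the tool has changed by that much, and returns True; else False.
- manip.move_joints(angles): joint-space move.
- manip.gripper_to(opening): finger opening in m; the grip force is fixed at half the most; returns when the fingers have stopped.
- manip.sleep(seconds).
- manip.ik(position, orientation): joint angles nearest the present ones, or None.
- manip.sense(): the state.
- snapshot(name): name is "side" or "top"; returns a dict with "image" (420x560x3 uint8, blue, green, red), "camera_matrix" (3x3 intrinsics, pixels), "rvec" (rotation vector, rad) and "tvec" (3), from world to camera coordinates, as OpenCV has them. Camera axes: x right, y down, z forward; pixel columns grow to the right and rows downward; lengths in m; the calibration is good to about 2 mm. A picture is of the moment at which its call begins. There is no depth.
A pose or a line that the arm cannot do raises manip.Unreachable and nothing moves.
- manip.job_done(): hands the job in, once; it reports no verdict.
The state is a dict: "time": time; "joint_pos": joint angles; "joint_velocities": joint speeds; "joint_torque": joint torques, N m; "tool_pos": TCP position; "ee_rot": TCP orientation; "wrist_force": force on the tool from outside, world axes, zero at the start; "ft_torque": the same for the moment, N m; "finger_gap": finger opening in m.
Only numpy, scipy, OpenCV 4.12 (cv2) and the standard library are available. Lean on these libraries where they do the work, as an engineer would, in place of code of your own. Each camera call takes 0.05 s, during which the arm holds its last target. There are 200 camera calls.

## Working session

There is one attempt and no reset: what is moved stays moved. The work goes in short steps, each a Python script; the robot and the scene stay as the last script left them, time stands still between calls to the robot, and variables do not carry over. Pictures are saved under pics/ and viewed, about 8 in all and at most 12, crops included, and the job is handed in when it is done.

```bash
ls; mkdir -p pics; python3 - <<'E'
from plant import manip, snapshot
import cv2,numpy as np
for n in("top","side"):
    s=snapshot(n); cv2.imwrite(f"pics/{n}0.png",s["image"]); print(n,s["camera_matrix"],s["rvec"],s["tvec"], (-cv2.Rodrigues(s["rvec"])[0].T@np.array(s["tvec"]).reshape(3,1)).ravel())
print(manip.sense())
E
```

```text
pics
top [[455.68974064   0.         272.7251543 ]
 [  0.         455.68974064 216.09593899]
 [  0.           0.           1.        ]] [ 2.05145556 -2.17710862  0.22585569] [0.0023821  0.58165089 1.21236886] [ 0.31991368 -0.01670207  1.30596247]
side [[508.22440129   0.         276.32435541]
 [  0.         508.22440129 207.58246628]
 [  0.           0.           1.        ]] [ 2.14688031 -0.36418093  0.20124848] [-0.53569936  0.16838167  1.41189489] [ 0.14271811 -1.18566465  0.93947019]
{'time': 0.1, 'joint_pos': array([-1.35010364e+00,  3.59438566e-01,  1.51130375e+00,  4.01566465e-06,
        1.27250847e+00, -1.15086505e-01]), 'joint_velocities': array([ 0.00125554, -0.00162962, -0.00118966, -0.00136571,  0.00086232,
       -0.00127248]), 'joint_torque': array([ 5.42975022e-05, -5.16357172e+01, -2.71408635e+01,  6.76199421e-02,
        2.76361039e-02, -3.26508314e-05]), 'tool_pos': array([ 0.19757404, -0.56590927,  0.23589809]), 'ee_rot': array([-3.09578822e+00, -5.24687827e-01,  1.31377969e-04]), 'wrist_force': array([ 0.08427772, -0.36290342,  0.45518343]), 'ft_torque': array([-0.03365631,  0.00764828,  0.01249206]), 'finger_gap': 0.08756957892141379}
```

View pics/top0.png

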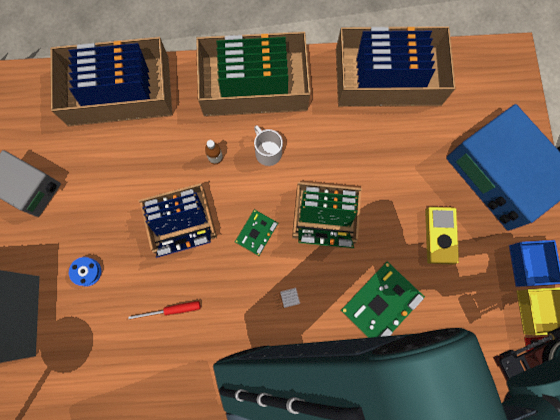

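View pics/side0.png

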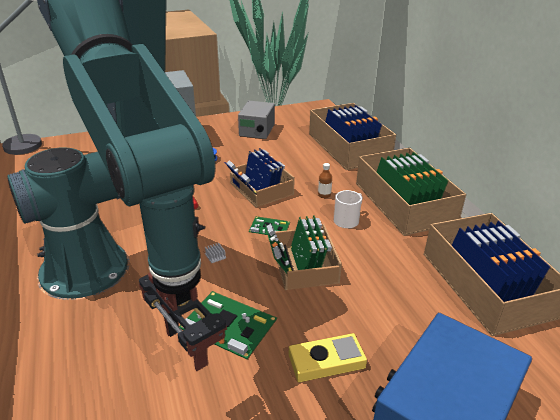

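The top view shows image up as world +x and image left as +y.

- **Trays:** the blue-board tray is at (177,215) and the green-board tray at (328,213). Each has one slumped board at its lower, near side.
- **Look-alikes:** green boards lie flat at (257,231) and (383,300), and there are three big trays at the rear. The board meant is the slumped one in the small tray at (328,238), the only one leaning over a front wall. I'll confirm this in one enlarged crop.

```bash
python3 - <<'E'
import cv2,numpy as np
i=cv2.imread("pics/top0.png")
a=i[175:265,130:225]; b=i[175:265,285:370]
f=lambda c:cv2.resize(c,(390,int(390*c.shape[0]/c.shape[1])),interpolation=cv2.INTER_CUBIC)
a,b=f(a),f(b); h=min(len(a),len(b))
cv2.imwrite("pics/crop1.png",np.hstack([a[:h],b[:h]])); print(a.shape,b.shape)
E
```

```text
(369, 390, 3) (412, 390, 3)
```

View pics/crop1.png

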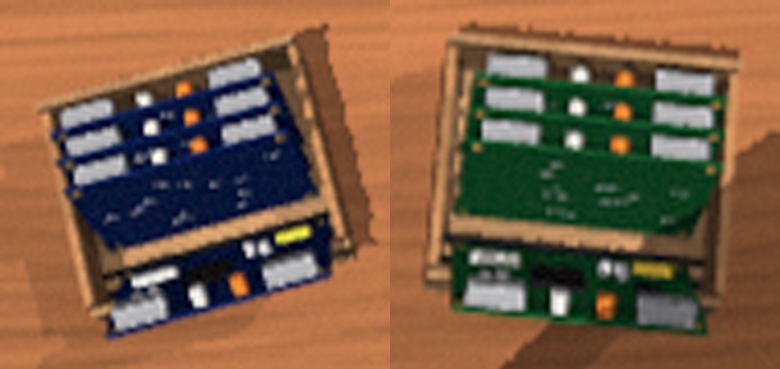

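The crop confirms it. Both slumped boards show their component faces and lie over the low front wall, with the matching row of three behind. The top-edge ends are blue (108,337)–(332,274) and green (452,310)–(706,333) in crop pixels. I'll turn these into tray frames and check the widths.

```bash
cat > h.py <<'E'
import numpy as np, cv2
from scipy.spatial.transform import Rotation as R
def ray(s,uv,z):
    K=s["camera_matrix"];Rm=cv2.Rodrigues(np.array(s["rvec"],float))[0];t=np.array(s["tvec"],float).ravel()
    c=-Rm.T@t;d=Rm.T@np.linalg.solve(K,[*uv,1.]);return c+d*(z-c[2])/d[2]
def proj(s,P):
    return cv2.projectPoints(np.array(P,float),np.array(s["rvec"],float),np.array(s["tvec"],float),s["camera_matrix"],None)[0][:,0]
E
python3 - <<'E'
from h import *; from plant import manip,snapshot
s=snapshot("top")
A=lambda x,y:(130+x/4.105-.4,175+y/4.105-.4); B=lambda x,y:(285+(x-390)/4.588-.4,175+y/4.588-.4)
for n,F,e,r in(("blue",A,[(108,337),(332,274)],[(40,107),(295,38)]),("green",B,[(452,310),(706,333)],[(450,38),(740,68)])):
    l,q=[ray(s,F(*p),.101) for p in e]; a,b=[ray(s,F(*p),.07) for p in r]
    yw=lambda l,q:np.arctan2(-(l-q)[0],(l-q)[1])
    y=yw(l,q);x=np.array([np.cos(y),np.sin(y)]); m=(l+q)[:2]/2; k=(a+b)[:2]/2
    print(n,"top w",np.linalg.norm(l-q),"yaw",y,yw(a,b),"mid",m,"rear w",np.linalg.norm(a-b),"rear-top (expect ~180-184, 0)",(k-m)@x,(k-m)@[-x[1],x[0]],"origin",m+.1055*x)
    o=m+.1055*x
    for X in(-.14,-.05):
        rot=(R.from_euler("z",y)*R.from_euler("x",np.pi)).as_rotvec()
        print(manip.ik([*(o+X*x),.074],rot))
E
```

```text
blue top w 0.14934652728428313 yaw 0.21947195287550572 0.21654690848266575 mid [0.49708005 0.21127682] rear w 0.1785828991746562 rear-top (expect ~180-184, 0) 0.1712661290083163 0.001242683716467551 origin [0.60004937 0.23424568]
[0.27773683 0.44110893 1.88013069 0.         0.82035303 1.62906121]
[0.26887015 0.53591673 1.6807462  0.         0.92492972 1.62019452]
green top w 0.14792731493796585 yaw -0.15068189436828597 -0.16648191848357474 mid [ 0.4861312  -0.16821944] rear w 0.17815329238295693 rear-top (expect ~180-184, 0) 0.1712275706980913 -0.0017537074878723523 origin [ 0.59043578 -0.18405629]
[-4.90047802e-01  4.14266503e-01  1.93590970e+00 -4.44089210e-16
  7.91416453e-01  1.23143042e+00]
[-4.36813426e-01  5.07948854e-01  1.73990005e+00 -4.44089210e-16
  8.93743750e-01  1.28466480e+00]
```

```bash
cat >> h.py <<'E'
T={"blue":(np.array([.6000,.2342]),.218),"green":(np.array([.5904,-.1841]),-.157)}
def fr(n):
    o,y=T[n]; r=(R.from_euler("z",y)*R.from_euler("x",np.pi)).as_rotvec()
    return lambda X,z:[*(o+X*np.array([np.cos(y),np.sin(y)])),z], r
def push(m,snapshot,n):
    P,r=fr(n)
    m.move_to(P(-.145,.25),r); m.move_straight(P(-.145,.076),rate=.12)
    rep=lambda k:print(n,k,{a:np.round(m.sense()[a],3) for a in("time","tool_pos","wrist_force")})
    rep("down")
    a=m.move_straight(P(-.062,.076),rate=.04,max_force=8); rep(("push",a))
    for k in("top","side"): cv2.imwrite(f"pics/{n}_{k}.png",snapshot(k)["image"])
    if a: return
    b=m.move_straight(P(-.045,.076),rate=.02,max_force=3); rep(("seat",b))
E
python3 - <<'E'
from h import *; from plant import manip,snapshot
push(manip,snapshot,"blue")
for k in("top","side"): cv2.imwrite(f"pics/blue2_{k}.png",snapshot(k)["image"])
i=cv2.imread("pics/blue2_top.png")[130:290,90:280];j=cv2.imread("pics/blue2_side.png")[110:240,170:345]
cv2.imwrite("pics/b2.png",np.hstack([cv2.resize(x,(390,420),interpolation=2) for x in(i,j)]))
E
```

```text
blue down {'time': np.float64(4.608), 'tool_pos': array([0.459, 0.203, 0.077]), 'wrist_force': array([-0.031,  1.2  , -0.682])}
blue ('push', False) {'time': np.float64(6.833), 'tool_pos': array([0.539, 0.221, 0.076]), 'wrist_force': array([ 0.635, -0.487,  0.339])}
blue ('seat', True) {'time': np.float64(7.55), 'tool_pos': array([0.55 , 0.223, 0.075]), 'wrist_force': array([-0.287,  0.139, -0.374])}
```

View pics/b2.png

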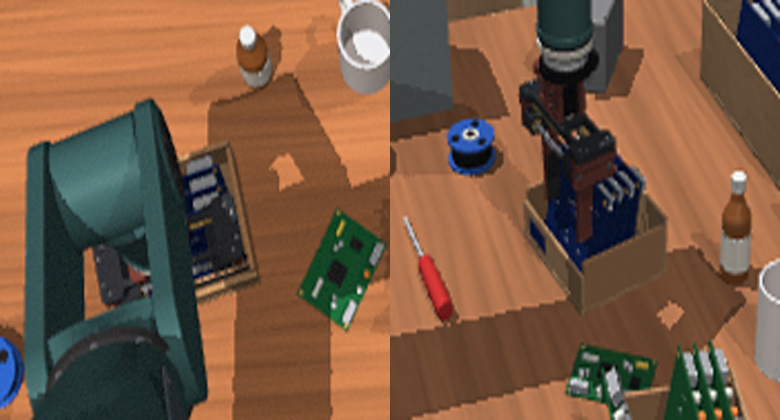

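In the side view the blue board is now up near the row at about (590,190), with the fingers in front of it. Next I'll retract, do green the same way, then check both.

```bash
python3 - <<'E'
from h import *; from plant import manip,snapshot
P,r=fr("blue"); manip.move_straight(P(-.13,.076),rate=.1); manip.move_straight(P(-.13,.25),rate=.2)
push(manip,snapshot,"green")
P,r=fr("green"); manip.move_straight(P(-.13,.076),rate=.1); manip.move_straight(P(-.13,.25),rate=.2)
manip.move_joints([-1.35,.359,1.51,0,1.272,-.115])
print(manip.sense()["time"])
for k in("top","side"): cv2.imwrite(f"pics/end_{k}.png",snapshot(k)["image"])
i=cv2.imread("pics/end_top.png")[165:270,125:375];j=cv2.imread("pics/end_side.png")[135:295,215:350]
i=cv2.resize(i,(790,332),interpolation=2)
j1=cv2.resize(j[:80],(395,234),interpolation=2);j2=cv2.resize(j[80:],(395,234),interpolation=2)
cv2.imwrite("pics/end.png",np.vstack([i,np.hstack([j1,j2])]))
E
```

```text
green down {'time': np.float64(12.575), 'tool_pos': array([ 0.448, -0.162,  0.077]), 'wrist_force': array([-0.636, -0.487, -0.147])}
green ('push', False) {'time': np.float64(14.8), 'tool_pos': array([ 0.529, -0.174,  0.076]), 'wrist_force': array([0.046, 0.251, 0.163])}
green ('seat', True) {'time': np.float64(15.55), 'tool_pos': array([ 0.541, -0.176,  0.076]), 'wrist_force': array([-0.933,  0.538,  0.319])}
19.275
```

View pics/end.png

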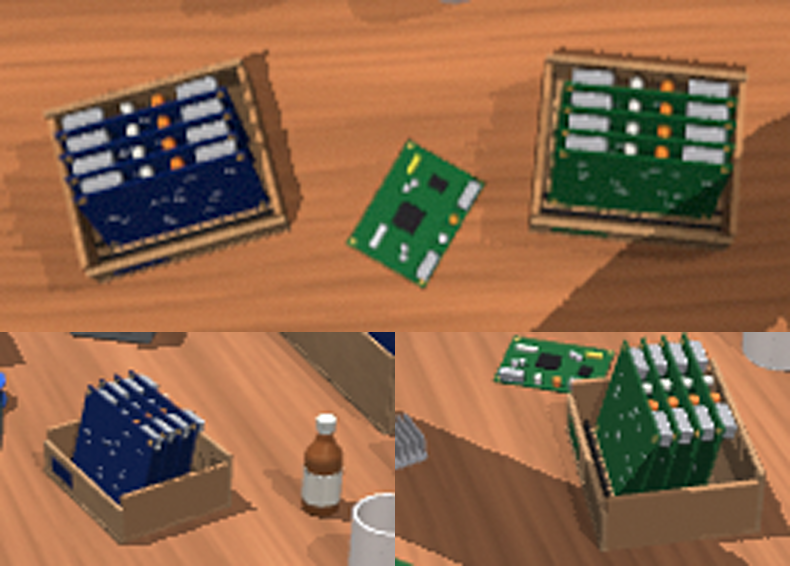

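Both boards now lean back as a fourth in line with their rows. As a last check, I'll overlay where the board should be with its lower edge in the groove, and diff the bystanders.

```bash
python3 - <<'E'
from h import *; from plant import manip,snapshot
out=[]
for k,boxes in(("top",[(130,178,90,85),(288,178,90,85)]),("side",[(220,140,90,85),(265,210,90,85)])):
    s=snapshot(k); im=cv2.resize(s["image"],None,fx=4,fy=4,interpolation=2)
    for n in T:
        P,_=fr(n); o,y=T[n]; v=np.array([-np.sin(y),np.cos(y),0])
        seg=lambda X,z,w:[np.array(P(X,z))+w*v,np.array(P(X,z))-w*v]
        for S,c in((seg(-.079,.045,.09),(0,0,255)),(seg(-.0565,.014,.075),(0,255,255)),(seg(-.026,.1125,.075),(255,255,255))):
            a,b=(proj(s,S)*4+1.5).astype(int); cv2.line(im,tuple(map(int,a)),tuple(map(int,b)),c,1)
    out.append(np.hstack([im[b*4:(b+h)*4,a*4:(a+w)*4] for a,b,w,h in boxes]))
    d=cv2.absdiff(s["image"],cv2.imread(f"pics/{k}0.png")).max(2)>40
    cs=cv2.findContours(cv2.morphologyEx(d.astype(np.uint8),2,np.ones((2,2))),0,2)[0]
    print(k,[cv2.boundingRect(c) for c in cs if cv2.contourArea(c)>6])
im=np.vstack(out); cv2.imwrite("pics/ov.png",cv2.resize(im,(634,600),interpolation=3))
E
```

```text
top [(339, 233, 12, 4), (315, 232, 16, 3), (154, 223, 61, 36), (299, 221, 57, 28), (151, 220, 14, 7), (170, 218, 5, 4), (180, 215, 5, 7), (342, 212, 14, 6), (333, 212, 5, 4), (323, 211, 5, 4), (188, 210, 15, 8), (305, 208, 14, 6)]
side [(150, 267, 7, 11), (302, 239, 9, 16), (300, 233, 4, 4), (267, 219, 36, 55), (265, 168, 6, 5), (250, 156, 6, 5), (227, 154, 30, 43)]
```

View pics/ov.png

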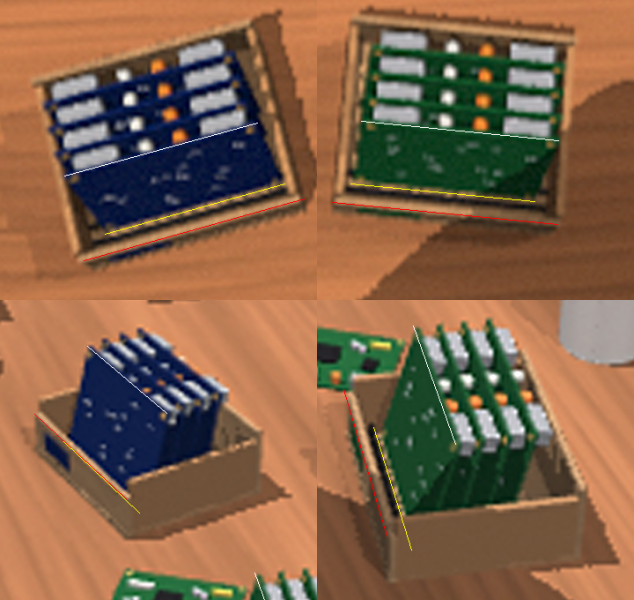

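The tops (white) and front walls (red) match. The lower edges look a few mm behind my yellow line, so I'll measure them with a colour profile along tray x and compare to the wall and ribs.

```bash
python3 - <<'E'
from h import *; from plant import snapshot
s=snapshot("top")
for n in T:
    P,_=fr(n); o,y=T[n]; v=np.array([-np.sin(y),np.cos(y),0])
    print(n,"X at z=.006 : BGR")
    for X in np.arange(-.084,-.034,.002):
        uv=proj(s,[np.array(P(X,.006))+w*v for w in np.linspace(-.03,.03,31)]).astype(np.float32)
        print(round(X*1e3),cv2.remap(s["image"],uv[None,:,0].copy(),uv[None,:,1].copy(),1).mean((0,1)).astype(int),end=" | ")
    print()
    for X,z in((-.079,.045),(-.074,.045),(-.0625,.014),(-.0585,.014),(-.0485,.014),(-.0515,.006),(-.0545,.006)):
        q=ray(s,proj(s,[P(X,z)])[0],.006)[:2]-o; print((X,z),"appears at",round(1e3*q@np.array([np.cos(y),np.sin(y)]),1))
E
```

```text
blue X at z=.006 : BGR
-84 [ 67 108 173] | -82 [ 64 101 153] | -80 [ 59  88 125] | -78 [51 73 97] | -76 [44 62 82] | -74 [50 72 96] | -72 [ 76 110 147] | -70 [ 97 141 188] | -68 [ 99 144 192] | -66 [ 83 121 161] | -64 [ 57  83 110] | -62 [38 49 62] | -60 [35 37 41] | -58 [56 73 93] | -56 [ 81 111 144] | -54 [ 83 103 133] | -52 [71 64 78] | -50 [59 25 17] | -48 [57 18  4] | -46 [61 25 13] | -44 [66 32 22] | -42 [68 34 24] | -40 [66 32 21] | -38 [62 27 16] | -36 [61 25 13] | 
(-0.079, 0.045) appears at -71.3
(-0.074, 0.045) appears at -66.2
(-0.0625, 0.014) appears at -60.9
(-0.0585, 0.014) appears at -56.8
(-0.0485, 0.014) appears at -46.8
(-0.0515, 0.006) appears at -51.5
(-0.0545, 0.006) appears at -54.5
green X at z=.006 : BGR
-84 [ 49  80 129] | -82 [ 51  80 123] | -80 [ 50  76 107] | -78 [44 67 86] | -76 [40 62 75] | -74 [ 54  81 102] | -72 [ 81 119 156] | -70 [ 96 140 186] | -68 [ 92 134 178] | -66 [ 74 108 144] | -64 [51 74 99] | -62 [33 45 58] | -60 [31 33 38] | -58 [45 55 69] | -56 [ 65  92 117] | -54 [ 64  97 114] | -52 [50 83 76] | -50 [32 63 22] | -48 [27 59  9] | -46 [29 60 12] | -44 [29 60 12] | -42 [28 60 11] | -40 [29 60 12] | -38 [33 62 16] | -36 [38 66 23] | 
(-0.079, 0.045) appears at -72.4
(-0.074, 0.045) appears at -67.2
(-0.0625, 0.014) appears at -61.1
(-0.0585, 0.014) appears at -57.0
(-0.0485, 0.014) appears at -47.0
(-0.0515, 0.006) appears at -51.5
(-0.0545, 0.006) appears at -54.5
```

The calibration holds: the wall top is seen at −69 mm and predicted at −68.8. Both boards' front faces begin at tray x ≈ −52 mm. With the lower edge in the groove, against the rear rib, I'd expect −51.5 mm, so both are in their grooves. Handing in.

```bash
python3 -c "
from plant import manip
manip.job_done(); print(manip.sense()['time'])"
```

```text
the job is handed in; nothing more can be done
the job is handed in; nothing more can be done
```

Both slumped boards, blue first and then green, now lean back on their rows with their lower edges in the grooves, and I handed the job in. I pushed each one with the open fingertips until a 3 N contact stop, then backed the arm off to its start pose. The clock read about 19 s of the 54 s when the arm was clear.

**Last checks:**
- **Top edges and walls:** in both views these fall on the predicted lines for a board leaning about 15°.
- **Lower edges:** both boards start at tray x of about −52 mm, against −51.5 mm expected in the groove.
- **Bystanders:** comparing the pictures from before and after, the top view changed only in the two trays. The side view has one more small patch, which I took to be the arm and did not look into.

**What disagreed:**
- **Lower-edge line:** the lower edges sat about 5 mm behind the first line I drew. That line assumed the front of the groove, while the boards rest against its rear rib.
- **Rear walls:** early on, they measured 5–10 mm nearer than I expected. The front-wall check later agreed with my tray position, so I put this down to how I picked the rear corners.

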